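Lock the lens ring of a machine lamp and shoot its keeper

TASK

The machine lamp's front ring is only resting on its mount. Keep the ring pressed in and turn it clockwise until its hidden lug drops into the slot, push it right in, turn it on a quarter turn to the stop and let it spring back into its lock; with the ring let go, lift the keeper's upright tab over the bump, slide it down the face so that its nose lies over the ring's flange, let it drop and let go. Do not push the tools about.

Things in the scene. Friction and masses are not known exactly. Their poses are not given: they have to be found in the camera images.
- lamp: Grey machine lamp fixed on a 175 x 125 mm base plate. Its face plate (162 x 112 mm) leans back 26 deg. Origin: on the bench, 95 mm straight below the point where the ring's axis meets the face; z up. In this frame up the face is (cos 26, 0, sin 26) and out of the face, along the ring's axis, (-sin 26, 0, cos 26). The face looks forward to the robot's right; yaw 0.4 to 1.0
- ring_grip (a point): Put the TCP here to grip the knurled aluminium lens ring, a plain round collar 57 mm across from 21 mm below this point to 3 mm above; any grip angle will do. On the ring's axis, 43 mm out of the face when the ring is proud; goes in with the ring, does not turn with it. Axes: z out of the face, x up the face, y level. Turning the ring takes 0.1 to 0.3 N m
- ring_flange (a point): Centre of the upper side of the ring's flange (72 mm across, 4 mm thick), 21 mm below ring_grip. Axes as ring_grip. The lug under it cannot be seen: as found it stands 0.35 to 1.2 rad short of the slot, turning clockwise as you face the ring. Pressed in lightly (4 to 10 N) while it turns, it drops at the slot, over a stretch of about 0.3 rad; not pressed, it passes the slot by
- ring_press (a joint): How far the ring is pressed in, m. 0 proud (sprung out, 4 N rising to 9 N); it stops at 0.001 on the mount's rim except at the slot, where it goes in to 0.015. Held in past 0.013 it then turns clockwise 1.6 rad under the rim to a hard stop (over 0.9 N m). Let go at the stop it springs out to 0.010: locked. Let go sooner it stays at 0.013, not locked; in the slot it springs back to 0
- keeper_tab (a point): Put the TCP here to grip the keeper's upright steel tab, fingers closing along y: 12 mm wide in y, 14 mm along the face, top 8 mm above this point, foot 22 mm below it on a flat bar 14 mm wide. Keeper back: 80 mm up the face from the ring's axis, 39.5 mm out of the face. Axes: z out of the face, x up the face, y level
- keeper (a joint): How far the keeper is slid down the face to the ring, m: 0 back, 0.021 its nose fully over the ring's flange (end stop). From 0.002 to 0.018 it travels only while lifted by more than 0.004, and past 0.016 only with the ring in. Slides with about 1 N
- keeper_lift (a joint): How far the keeper is lifted out of the face, m: 0 down, 0.006 the end of its lift; a spring of 3 to 5 N pulls it down
- tape_measure: pocket tape measure 57 mm; bystander. Origin at underside centre
- setting_block: steel block 40 x 22 x 22 mm beside the lamp; bystander. Origin at underside centre
- punch: centre punch 122 mm long, lying beside the lamp; bystander. Origin at underside centre
- oilstone: grey oilstone 105 x 30 x 20 mm, lying; bystander. Origin at underside centre

How it is judged:
On the way, in this order (a step that is already met when the one before it is completed fails the run):
1. the ring, let go, has sprung back into its lock (value of joint ring_press between 0.0085 and 0.0115 m and contact force between the fingers and anything else below 0.5 N), for 0.3 s.
2. the keeper is lifted over its bump (value of joint keeper_lift above 0.0035 m and value of joint keeper above 0.006 m).
At the end, for the whole second after the job is handed in: The ring is locked (pressed in 8.5 to 11.5 mm, let go), the keeper is slid at least 16.5 mm down over the flange and down on its bed (lifted less than 2 mm) (value of joint ring_press between 0.0085 and 0.0115 m and value of joint keeper above 0.0165 m and value of joint keeper_lift below 0.002 m); the robot touches nothing.
It fails at once if a loose tool is moved more than 30 mm (distance of any of tape_measure, setting_block, punch, oilstone from where it was at the start of the episode above 0.03 m).
It also fails if it takes over 70 s, if anything falls off the work surface, if the arm or the gripper's body presses on something with over 40 N, if the wrist force passes 120 N, or if a joint passes its speed limit or range.

ROBOT

A 6-joint arm with a two-finger parallel gripper is mounted at the origin on a cart in front of the work surface, level with it; the furniture and walls round the work are solid. World frame = base frame: x ahead of the robot, y to its left, z up, the work surface at z = 0. Lengths are in m, angles in rad, forces in N, time in s.
With the tool pointing down it reaches from about 0.3 to 0.875 m from the base axis. Payload 6.4 kg.
Tool frame: the origin (TCP) lies between the finger pads, 19 mm behind the fingertips; this is the grasp point; z points along the fingers, y is the line along which they close (so a half turn about z gives the same grasp; the last joint's range is limited). The gripper opens to 85 mm and grips with 20 to 120 N. Pads are 22 mm wide; open, the fingers measure 114 mm over their backs; the gripper's body (76 mm by 85 mm) begins 54 mm behind the grasp point. The pads swing forward as they close: fully open they stand 13 mm farther back than shut.
Start: joints at [-1.407, 0.181, 1.607, -0, 1.354, -0.206], TCP at [0.208, -0.536, 0.25] pointing down, gripper open.
Joint ranges: [-2.99, 2.99], [-0.89, 2.07], [0.3, 2.58], [-1.14, 4.28], [0, 2.63], [-3.12, 3.12]. Speed limits (rad/s): [2.57, 2.57, 3.01, 3.14, 3.14, 3.14].

INTERFACE

Orientations are given as a unit quaternion [w, x, y, z].
In Python, from bench import ctrl gives the robot as it stands.
- The arm moves only by the tool jog_arm, called after "Emit:" as name([rows], argument=value, ...), one row to a line, values as JSON. Schema: {"type":"object","properties":{"ticks":{"type":"array","items":{"type":"array","items":{"type":"array","items":{"type":"number"},"minItems":7,"maxItems":7},"minItems":1,"maxItems":10},"minItems":1,"maxItems":1},"only":{"type":"string"},"quiet":{"type":"boolean"},"lines":{"type":"string"}},"required":["ticks"],"additionalProperties":false}. ticks is a list that holds a single list of rows (three levels of brackets), with 1 to 10 rows, each of 7 numbers: dx, dy, dz in a scale on which 1.0 is 0.6 m, then a rotation vector rx, ry, rz in fractions of the full range, 1 being 4 rad, then the opening from 0.0 (shut) to 1.0 (fully open); each row is the pose to reach, as a shift and turn from the pose commanded when the call began, along the tool's axes at that moment; what a row does not reach only later rows make up. A row lasts 1/8 s, in which the tool goes at most 0.0625 m and 0.188 rad, less where a joint would pass 70% of its speed; a pose out of reach is approached as far as the arm can. The fingers move at their own pace and stop on an object; the grip force is fixed at half the most. Time passes only in rows, so rows that do not move let the fingers close. The tool returns the time, the measured TCP pose, the force, the opening and the grip force at its end. only (a regular expression) keeps the lines of the reply that match it, lines (a string "A,B") keeps lines A to B, and quiet returns only ok. No shift or turn number may pass 1 either way. Input that does not fit is refused with a message, and nothing moves.
- ctrl.get_obs(): the state, without advancing time (a new reading comes with each control period).
- ctrl.camera(name): name is "scene" or "top" or "wrist"; returns the picture (420x560x3 uint8, blue, green, red); there is no depth.
- ctrl.camera_params(name): a dict with "fovy" (degrees; the focal length in pixels is half the picture's height over the tangent of half this angle, whatever the lens; pixels are square), "cx", "cy" (the principal point, pixels), "view" (4x4, takes a point from world to camera coordinates). Camera axes: x right, y up, looking along -z (the intrinsics and any distortion apply to the point x, -y, -z); pixel columns grow to the right and rows downward; lengths in m; the calibration is good to about 2 mm. A picture is of the moment at which its call begins: read the wrist's pose just before it. camera_params takes no time and is no camera call; for the wrist camera it gives the pose at the moment of the call.
- ctrl.hand_in(): hands the job in; it is judged then, once.
The state is a dict: "time_s": time; "q": joint angles; "dq": joint speeds; "joint_efforts": joint torques, N m; "eef_pos": TCP position; "eef_rot": TCP orientation; "wrist_force": force on the tool from outside, world axes, zero at the start; "torque": the same for the moment, N m; "opening": opening from 0.0 (shut) to 1.0 (fully open); "grasp_force": force on a finger pad.
Only numpy, scipy, OpenCV 4.12 (cv2) and the standard library are available. Lean on these libraries where they do the work, as an engineer would, in place of code of your own. Each camera call takes 0.05 s, during which the arm holds its last target. There are 200 camera calls.

## Working session

There is one attempt and no reset: what is moved stays moved. The work goes in short steps, Python scripts to look and compute and a tool call to move; the robot and the scene stay as the last step left them, time stands still between calls to the robot, and variables do not carry over. Pictures are saved under pics/ and viewed, at most 10 in all, crops included, and the job is handed in when it is done.

```bash
ls; mkdir -p pics; python3 - <<'E'
from bench import ctrl
import cv2,numpy as np
o=ctrl.get_obs();print(o)
for n in("scene","top","wrist"):
    p=ctrl.camera_params(n);print(n,p)
    cv2.imwrite(f"pics/{n}0.png",ctrl.camera(n))
E
```

```text
bench.py
pics
{'time_s': 0.0, 'q': array([-1.40730230e+00,  1.81545112e-01,  1.60799459e+00,  8.40506284e-06,
        1.35380811e+00, -2.06287907e-01]), 'dq': array([-4.60777928e-05, -7.39769399e-04,  2.63800211e-04,  6.65281253e-04,
       -2.61187866e-05, -1.11974550e-03]), 'joint_efforts': array([ 1.96134365e-04, -4.44872582e+01, -3.51343524e+01, -1.72052792e-04,
        9.24592634e-03,  2.98722242e-06]), 'eef_pos': array([ 0.2077513 , -0.53560358,  0.24908832]), 'eef_rot': array([-8.77288554e-04,  9.82956089e-01,  1.83838398e-01,  2.28782808e-05]), 'wrist_force': array([ 0.62939025,  0.02802388, -0.23957365]), 'torque': array([ 0.02395857,  0.00239869, -0.01187052]), 'grasp_force': 0.0, 'opening': 0.9987207453289044}
scene {'fovy': 44.50413603780282, 'cx': 291.7395870550581, 'cy': 217.46016995802714, 'view': array([[ 0.82570408, -0.56399359,  0.01113544, -0.49313122],
       [ 0.33145012,  0.50103729,  0.79943884, -0.25904649],
       [-0.45645765, -0.65640907,  0.60064428, -1.37261894],
       [ 0.        ,  0.        ,  0.        ,  1.        ]])}
top {'fovy': 49.743416769016754, 'cx': 275.15496719169016, 'cy': 208.3252938831924, 'view': array([[ 0.15914476, -0.98720996,  0.00945754, -0.14668275],
       [ 0.9016935 ,  0.14924654,  0.40580082, -0.54930882],
       [-0.40202212, -0.05605327,  0.9139126 , -1.38839199],
       [ 0.        ,  0.        ,  0.        ,  1.        ]])}
wrist {'fovy': 69.38366746457203, 'cx': 281.62161095337194, 'cy': 209.28278274906364, 'view': array([[ 3.60782763e-01, -9.32649450e-01, -8.94914056e-04,
        -5.73872661e-01],
       [ 8.83957751e-01,  3.42252714e-01, -3.18562042e-01,
         4.00109300e-02],
       [ 2.97413000e-01,  1.14140627e-01,  9.47901590e-01,
        -3.81657153e-01],
       [ 0.00000000e+00,  0.00000000e+00,  0.00000000e+00,
         1.00000000e+00]])}
```

View pics/scene0.png

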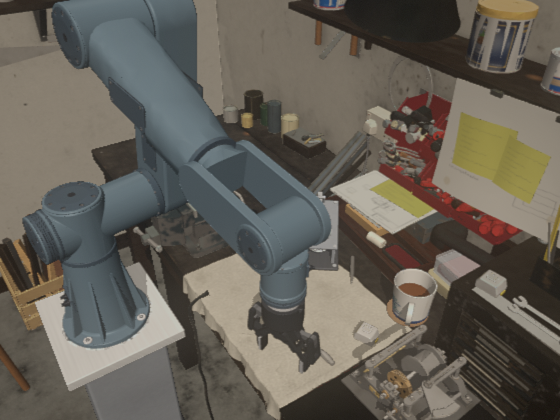

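View pics/top0.png

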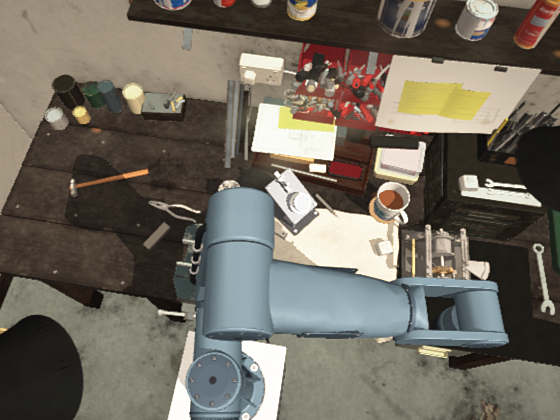

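The scene view shows the arm hiding most of the lamp (~(325,235)). The top view shows the lamp at ~(292,198), with its ring near (293,207) and the punch at ~(326,203). I'll enlarge that area.

```bash
cat > h.py <<'E'
import numpy as np,cv2
from bench import ctrl
from scipy.spatial.transform import Rotation as R
def K(p): 
    f=210/np.tan(np.radians(p["fovy"]/2)); return f,p["cx"],p["cy"]
def ray(p,u,v):
    f,cx,cy=K(p);V=np.array(p["view"]);d=V[:3,:3].T@np.array([(u-cx)/f,-(v-cy)/f,-1]);c=-V[:3,:3].T@V[:3,3];return c,d/np.linalg.norm(d)
def proj(p,X):
    f,cx,cy=K(p);V=np.array(p["view"]);c=V[:3,:3]@np.asarray(X)+V[:3,3];return np.array([cx-f*c[0]/c[2],cy+f*c[1]/c[2]])
def atz(p,u,v,z):
    c,d=ray(p,u,v);return c+d*(z-c[2])/d[2]
def tri(*rs):
    A=sum(np.eye(3)-np.outer(d,d) for c,d in rs);b=sum((np.eye(3)-np.outer(d,d))@c for c,d in rs);X=np.linalg.solve(A,b)
    return X,[np.linalg.norm((np.eye(3)-np.outer(d,d))@(X-c)) for c,d in rs]
def rot(o): return R.from_quat(np.roll(o["eef_rot"],-1))
E
python3 - <<'E'
from h import *
p=ctrl.camera_params("top");print(atz(p,292,203,.12))
im=cv2.imread("pics/top0.png")[150:255,220:360];cv2.imwrite("pics/topc.png",cv2.resize(im,None,fx=5,fy=5,interpolation=2))
E
```

```text
[ 0.5928946  -0.10877061  0.12      ]
```

View pics/topc.png

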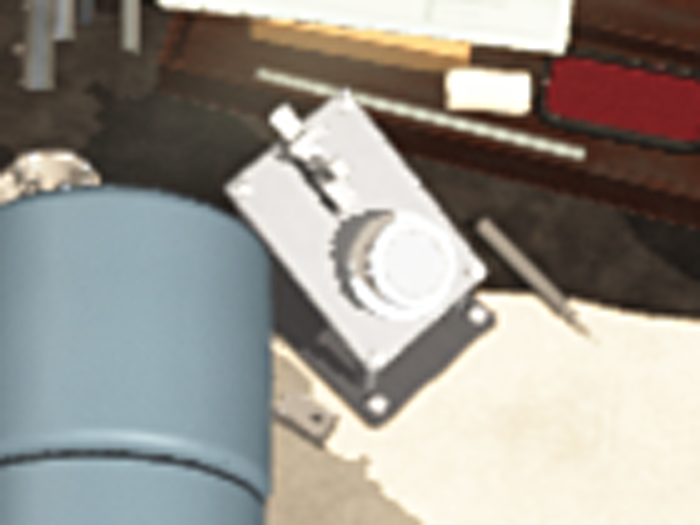

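```bash
cat >> h.py <<'E'
s,c=np.sin(np.radians(26)),np.cos(np.radians(26))
def frame(x,y,yaw):
    Rz=R.from_euler('z',yaw).as_matrix()
    return np.array([x,y,.095]),Rz@[c,0,s],Rz@[0,1,0],Rz@[-s,0,c]  # origin on face, up, level, normal
def pt(q,a,b,h):
    o,u,l,n=frame(*q[:3]);return o+a*u+b*l+h*n
def rel(o,target,Rt):
    # tool-frame shift & rotvec from the present pose
    r=rot(o);return r.inv().apply(target-o["eef_pos"]),(r.inv()*Rt).as_rotvec()
E
python3 - <<'E'
from h import *
from scipy.optimize import least_squares as L
p=ctrl.camera_params("top")
C=lambda u,v:np.array([220+(u-2)/5,150+(v-2)/5])
obs=[((1,1),C(228,187)),((1,-1),C(345,92)),((-1,1),C(375,370)),((-1,-1),C(485,270))]
def f(q):
    e=[proj(p,pt(q,q[3]+.081*a,.056*b,0))-v for (a,b),v in obs]
    e.append(proj(p,pt(q,0,0,.046))-C(412,262)); return np.ravel(e)
r=L(f,[.55,-.13,.7,.03]);print(r.x,r.fun.round(2))
q=r.x
print("grip",pt(q,0,0,.043),"tab",pt(q,.08,0,.0395), (proj(p,pt(q,.08,0,.0475))-[220,150])*5)
w=ctrl.camera_params("wrist");V=w["view"];print("cam offset in tool",rot(ctrl.get_obs()).inv().apply(-V[:3,:3].T@V[:3,3]-ctrl.get_obs()["eef_pos"]), "cam axis in tool",rot(ctrl.get_obs()).inv().apply(-V[2,:3]))
o,u,l,n=frame(*q[:3])
print(rot(ctrl.get_obs()).as_matrix())
E
```

```text
[ 0.60760734 -0.12556443  0.92495377  0.03186643] [-0.66  0.19 -0.06 -1.15 -0.24  0.98  0.8   0.17  0.19 -0.28]
grip [ 0.59626208 -0.14061787  0.13364814] tab [ 0.64046222 -0.08197095  0.16557206] [337.24117634 163.67271904]
cam offset in tool [ 0.08317661 -0.00047036 -0.12481116] cam axis in tool [-3.18896134e-01  4.18830196e-04  9.47789576e-01]
[[ 9.32404870e-01  3.61415439e-01 -1.99315532e-04]
 [ 3.61415364e-01 -9.32403927e-01  1.36084274e-03]
 [ 3.05986992e-04 -1.34089210e-03 -9.99999054e-01]]
```

The plate-corner fit agrees to about 1 px and the predicted tab lands where the tab is seen. Next, a wrist view along the ring's axis.

```bash
cat >> h.py <<'E'
Q=[.6076,-.1256,.925]
def Rtool(yaw,phi=0): # tool x = up the face, z into the face, turned phi about tool z
    o,u,l,n=frame(0,0,yaw); return R.from_matrix(np.c_[u,-l,-n])*R.from_euler('z',phi)
def go(q,a,b,h,phi=0):
    o=ctrl.get_obs();d,w=rel(o,pt(q,a,b,h),Rtool(q[2],phi));print("shift",d.round(4),"rot",w.round(4),"q",o["q"].round(2),"t",o["time_s"])
E
python3 -c "
from h import *
go(Q,.03,0,.2)"
```

```text
shift [ 0.4694 -0.206  -0.0382] rot [ 0.1247  0.4413 -0.5458] q [-1.41  0.18  1.61  0.    1.35 -0.21] t 0.15
```

The rows are not in the units I measure in: shifts go in shares of 0.6 m and turns go in shares of 4 rad. I convert before sending: 0.469 m / 0.6 = 0.7817, -0.206 m / 0.6 = -0.3433, -0.546 rad / 4 = -0.1365.

Emit:
jog_arm([
  [[0.3333, -0.15, -0.0667, 0.0125, 0.045, -0.055, 1], [0.3333, -0.15, -0.0667, 0.0125, 0.045, -0.055, 1], [0.3333, -0.15, -0.0667, 0.0125, 0.045, -0.055, 1], [0.3333, -0.15, -0.0667, 0.0125, 0.045, -0.055, 1], [0.7817, -0.3433, -0.0633, 0.0313, 0.1103, -0.1365, 1], [0.7817, -0.3433, -0.0633, 0.0313, 0.1103, -0.1365, 1], [0.7817, -0.3433, -0.0633, 0.0313, 0.1103, -0.1365, 1], [0.7817, -0.3433, -0.0633, 0.0313, 0.1103, -0.1365, 1], [0.7817, -0.3433, -0.0633, 0.0313, 0.1103, -0.1365, 1], [0.7817, -0.3433, -0.0633, 0.0313, 0.1103, -0.1365, 1]],
])

```text
time_s: 1.4
eef_pos: [0.5717, -0.1718, 0.2876]
eef_rot: [-0.101, 0.871, 0.437, 0.201]
wrist_force: [0.0, -0.1, 0.4]
opening: 0.997
grasp_force: 0.0
```

```bash
python3 - <<'E'
from h import *
go(Q,.03,0,.2)
p=ctrl.camera_params("wrist");np.save("w1.npy",p)
im=ctrl.camera("wrist");cv2.imwrite("pics/w1.png",im)
for X in [(0,0,.046),(.08,0,.0475)]: print(proj(p,pt(Q,*X)))
E
```

```text
shift [-0.0019  0.0009 -0.0012] rot [-0.0021  0.0008  0.0043] q [-0.72  0.15  1.62  0.46  1.42 -0.16] t 1.4
[282.3066964  230.43986699]
[282.7224419  148.62418944]
```

View pics/w1.png

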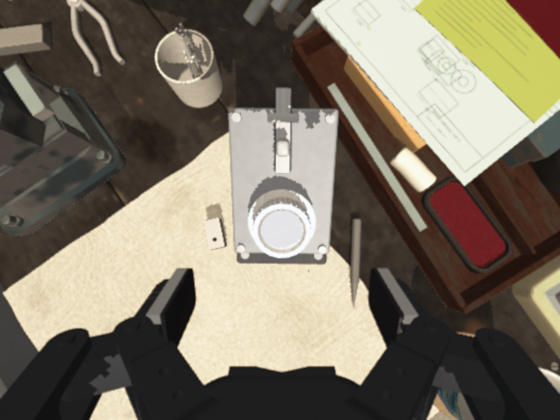

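The wrist view shows the ring top at (282,229) and the tab top at (282.5,148). Predicted were (282.3,230.4) and (282.7,148.6). I'll take a second wrist position and view both enlarged.

To row units: -0.06 m / 0.6 = -0.1, -0.05 m / 0.6 = -0.0833.

Emit:
jog_arm([
  [[-0.1, -0.0833, 0.0333, 0, 0, 0, 1], [-0.1, -0.0833, 0.0333, 0, 0, 0, 1], [-0.1, -0.0833, 0.0333, 0, 0, 0, 1]],
])

```text
time_s: 1.82
eef_pos: [0.502, -0.1815, 0.2429]
eef_rot: [-0.1, 0.873, 0.433, 0.201]
wrist_force: [0.1, 0.1, -0.1]
opening: 0.996
grasp_force: 0.0
```

```bash
python3 - <<'E'
from h import *
p=ctrl.camera_params("wrist");np.save("w2.npy",p)
im=ctrl.camera("wrist");cv2.imwrite("pics/w2.png",im)
a=cv2.imread("pics/w1.png")[95:275,215:348]
P=proj(p,pt(Q,.03,0,.02)).astype(int);x0,y0=P[0]-66,P[1]-90
print(p["view"][:3,3],x0,y0,proj(p,pt(Q,0,0,.046)),proj(p,pt(Q,.08,0,.0475)))
b=im[y0:y0+180,x0:x0+133]
cv2.imwrite("pics/cc.png",cv2.resize(np.hstack([a,b]),None,fx=3,fy=3,interpolation=2))
E
```

```text
[-0.50965786 -0.22820051 -0.36540342] 270 41 [339.93815264 169.38392163] [346.31716205  67.22630323]
```

View pics/cc.png

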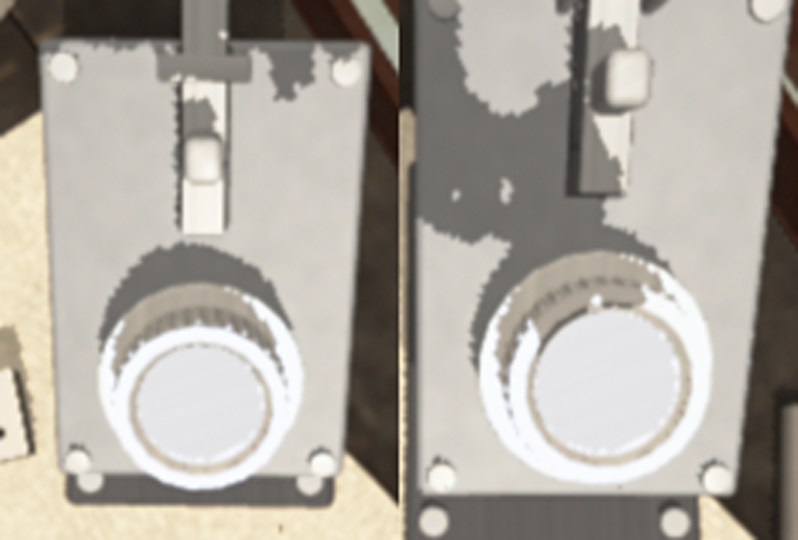

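Left crop: ring centre (282.2,230.0), tab (283,148.3). Right crop: ring centre (340.2,169.5), tab (346.7,67).

```bash
python3 - <<'E'
from h import *
a,b=[np.load(f"w{i}.npy",allow_pickle=True).item() for i in(1,2)]
o,u,l,n=frame(*Q)
for A,B,e in [((282.2,230),(340.2,169.5),pt(Q,0,0,.046)),((283,148.3),(346.7,67),pt(Q,.08,0,.0475))]:
    X,r=tri(ray(a,*A),ray(b,*B));d=X-e;print(X.round(4),np.round(r,4),"err up,level,n",(d@u).round(4),(d@l).round(4),(d@n).round(4))
go(Q,0,0,.10)
E
```

```text
[ 0.5957 -0.1416  0.1358] [0.0003 0.0003] err up,level,n -0.0 -0.0001 -0.0006
[ 0.6388 -0.0847  0.1726] [0.0001 0.0001] err up,level,n 0.0002 -0.0003 -0.0003
shift [0.0317 0.0494 0.0812] rot [ 0.0018  0.0012 -0.0017] q [-0.83  0.07  1.8   0.45  1.37 -0.29] t 1.875
```

To row units: 0.075 m / 0.6 = 0.125, 0.05 m / 0.6 = 0.0833, -1.1 rad / 4 = -0.275.

Emit:
jog_arm([
  [[0.0533, 0.0833, 0.125, 0, 0, -0.275, 1], [0.0533, 0.0833, 0.125, 0, 0, -0.275, 1], [0.0533, 0.0833, 0.125, 0, 0, -0.275, 1], [0.0533, 0.0833, 0.125, 0, 0, -0.275, 1], [0.0533, 0.0833, 0.125, 0, 0, -0.275, 1], [0.0533, 0.0833, 0.125, 0, 0, -0.275, 1], [0.0533, 0.0833, 0.125, 0, 0, -0.275, 1]],
])

```text
time_s: 2.75
eef_pos: [0.5816, -0.1622, 0.1912]
eef_rot: [0.021, 0.517, 0.826, 0.223]
wrist_force: [0.6, -0.1, 0.2]
opening: 1.004
grasp_force: 0.0
```

```bash
python3 -c "
from h import *
go(Q,0,0,.044,-2.2)"
```

```text
shift [ 0.0005 -0.0022  0.0622] rot [-0.0014  0.0023 -1.1003] q [-0.7   0.26  1.7   0.48  1.24 -1.32] t 2.75
```

To row units: 0.05 m / 0.6 = 0.0833, 0.03 m / 0.6 = 0.05, -1.1 rad / 4 = -0.275.

Emit:
jog_arm([
  [[0, -0.0033, 0, 0, 0, -0.275, 1], [0, -0.0033, 0, 0, 0, -0.275, 1], [0, -0.0033, 0, 0, 0, -0.275, 1], [0, -0.0033, 0, 0, 0, -0.275, 1], [0, -0.0033, 0, 0, 0, -0.275, 1], [0, -0.0033, 0, 0, 0, -0.275, 1], [0, -0.0033, 0.05, 0, 0, -0.275, 1], [0, -0.0033, 0.0833, 0, 0, -0.275, 1], [0, -0.0033, 0.0833, 0, 0, -0.275, 1]],
])

```text
time_s: 3.88
eef_pos: [0.5915, -0.1437, 0.143]
eef_rot: [0.132, 0.009, 0.974, 0.181]
wrist_force: [-0.2, -0.8, -0.3]
opening: 0.999
grasp_force: 0.0
```

```bash
python3 -c "
from h import *
go(Q,0,0,.044,-2.2)"
```

```text
shift [-0.002  -0.0007  0.0097] rot [ 0.0008 -0.0031 -0.0017] q [-0.66  0.33  1.72  0.5   1.15 -2.44] t 3.875
```

To row units: 0.0097 m / 0.6 = 0.0162, -0.002 m / 0.6 = -0.0033, -0.003 rad / 4 = -0.0008.

Emit:
jog_arm([
  [[-0.0033, -0.0017, 0.0162, 0, -0.0008, 0, 1], [-0.0033, -0.0017, 0.0162, 0, -0.0008, 0, 1], [-0.0033, -0.0017, 0.0162, 0, -0.0008, 0, 0.6], [-0.0033, -0.0017, 0.0162, 0, -0.0008, 0, 0.5], [-0.0033, -0.0017, 0.0162, 0, -0.0008, 0, 0.4], [-0.0033, -0.0017, 0.0162, 0, -0.0008, 0, 0.4], [-0.0033, -0.0017, 0.0162, 0, -0.0008, 0, 0.4]],
])

```text
time_s: 4.75
eef_pos: [0.5967, -0.1423, 0.137]
eef_rot: [0.136, 0.008, 0.974, 0.18]
wrist_force: [-2.8, 3.2, 6.1]
opening: 0.657
grasp_force: 62.4
```

```bash
python3 -c "
from h import *
go(Q,0,0,.043,-2.2);o=ctrl.get_obs();r=rot(o);print(r.inv().apply(o['wrist_force']),r.inv().apply(o['torque']))"
```

```text
shift [0.0014 0.0003 0.0035] rot [-0.0006  0.0032  0.001 ] q [-0.65  0.34  1.72  0.51  1.13 -2.44] t 4.75
[ 1.27434948  5.22995181 -5.07586004] [-0.30869109  0.30132173  0.07235502]
```

To row units: 0.001 m / 0.6 = 0.0017, 0.2 rad / 4 = 0.05.

```bash
cat > st.py <<'E'
from h import *
o=ctrl.get_obs();r=rot(o);X=o["eef_pos"]-frame(*Q)[0];f=frame(*Q)
print("up,lev,h",np.round([X@f[1],X@f[2],X@f[3]],4),"phi",(Rtool(Q[2]).inv()*r).as_rotvec().round(3),"q6",o["q"][5].round(2),"F",r.inv().apply(o['wrist_force']).round(1),"T",r.inv().apply(o['torque']).round(2),"grip",o["grasp_force"].round(0),o["opening"].round(3),o["time_s"])
E
```

Emit:
jog_arm([
  [[0, 0, 0.0017, 0, 0, 0, 0.4], [0, 0, 0.0017, 0, 0, 0.025, 0.4], [0, 0, 0.0017, 0, 0, 0.05, 0.4], [0, 0, 0.0017, 0, 0, 0.05, 0.4]],
])

```text
time_s: 5.25
eef_pos: [0.597, -0.1423, 0.1357]
eef_rot: [0.117, 0.105, 0.969, 0.193]
wrist_force: [-1.7, 1.5, 2.8]
opening: 0.658
grasp_force: 62.7Traceback (most recent call last):
```

```bash
python3 st.py
```

```text
  File "st.py", line 3, in <module>
    print("up,lev,h",np.round([X@f[1],X@f[2],X@f[3]],4),"phi",(Rtool(Q[2]).inv()*r).as_rotvec().round(3),"q6",o["q"][5].round(2),"F",r.inv().apply(o['wrist_force']).round(1),"T",r.inv().apply(o['torque']).round(2),"grip",o["grasp_force"].round(0),o["opening"].round(3),o["time_s"])
                                                                                                                                                                                                                             ^^^^^^^^^^^^^^^^^^^^^^
AttributeError: 'float' object has no attribute 'round'
```

To row units: 0.0015 m / 0.6 = 0.0025, 0.001 m / 0.6 = 0.0017.

```bash
sed -i 's/o\["grasp_force"\].round(0),o\["opening"\].round(3)/o["grasp_force"],o["opening"]/' st.py
python3 st.py
```

```text
up,lev,h [ 0.0001 -0.0016  0.0453] phi [-0.003 -0.003 -2.002] q6 -2.24 F [ 1.5  2.2 -2.5] T [0.17 0.31 0.07] grip 62.68341064453125 0.6581549468151191 5.25
```

Emit:
jog_arm([
  [[0, 0, 0.0017, 0, 0, 0, 0.4], [0, 0, 0.0025, 0, 0, 0, 0.4], [0, 0, 0.0025, 0, 0, 0, 0.4]],
])

```text
time_s: 5.62
eef_pos: [0.5974, -0.1417, 0.1341]
eef_rot: [0.117, 0.105, 0.969, 0.193]
wrist_force: [-2.5, 1.5, 6.7]
opening: 0.655
grasp_force: 62.7
```

```bash
python3 st.py
```

```text
up,lev,h [ 0.0001 -0.0015  0.0434] phi [-0.003 -0.003 -2.002] q6 -2.24 F [ 1.5  3.6 -6.1] T [-0.02  0.3   0.11] grip 62.746535539627075 0.654867009244877 5.625
```

To row units: 0.0005 m / 0.6 = 0.0008, 0.14 rad / 4 = 0.035.

Emit:
jog_arm([
  [[0, 0, 0.0008, 0, 0, 0.0175, 0.4], [0, 0, 0.0008, 0, 0, 0.035, 0.4], [0, 0, 0.0008, 0, 0, 0.035, 0.4]],
], only="wrist")

```text
wrist_force: [-1.6, -0.4, 3.5]
```

```bash
python3 st.py
```

```text
up,lev,h [-0.0003 -0.0017  0.0428] phi [-0.003 -0.003 -1.862] q6 -2.1 F [ 0.9  0.7 -3.7] T [0.36 0.24 0.01] grip 62.74158954620361 0.6583818713937949 6.0
```

Emit:
jog_arm([
  [[0, 0, 0.0005, 0, 0, 0.0175, 0.4], [0, 0, 0.0005, 0, 0, 0.035, 0.4], [0, 0, 0.0005, 0, 0, 0.035, 0.4]],
], only="wrist")

```text
wrist_force: [-2.4, -2.5, 2.9]
```

```bash
python3 st.py
```

```text
up,lev,h [-0.0006 -0.0017  0.0425] phi [-0.002 -0.003 -1.723] q6 -1.96 F [ 0.7 -1.7 -4.1] T [0.83 0.18 0.07] grip 62.800447940826416 0.6529800200731266 6.375
```

To row units: 0.002 m / 0.6 = 0.0033, 0.001 m / 0.6 = 0.0017.

Emit:
jog_arm([
  [[0, 0, 0.0017, 0, 0, 0, 0.4], [0, 0, 0.0033, 0, 0, 0, 0.4], [0, 0, 0.0033, 0, 0, 0, 0.4]],
], only="wrist")

```text
wrist_force: [-3.5, -4.4, 3.2]
```

```bash
python3 st.py
```

```text
up,lev,h [-0.0006 -0.0017  0.0404] phi [-0.002 -0.003 -1.722] q6 -1.96 F [ 0.6 -3.6 -5.3] T [ 1.1   0.18 -0.  ] grip 62.84087061882019 0.657983575591894 6.75
```

To row units: 0.004 m / 0.6 = 0.0067, 0.002 m / 0.6 = 0.0033.

Emit:
jog_arm([
  [[0, 0, 0.0033, 0, 0, 0, 0.4], [0, 0, 0.0067, 0, 0, 0, 0.4], [0, 0, 0.0067, 0, 0, 0, 0.4]],
], only="wrist")

```text
wrist_force: [-4.3, -4.3, 3.6]
```

```bash
python3 st.py
```

```text
up,lev,h [-0.0006 -0.0017  0.0365] phi [-0.002 -0.003 -1.722] q6 -1.96 F [ 1.4 -3.7 -5.9] T [1.1  0.22 0.02] grip 62.87094712257385 0.6550080937109701 7.125
```

To row units: 0.004 m / 0.6 = 0.0067, 0.002 m / 0.6 = 0.0033.

Emit:
jog_arm([
  [[0, 0, 0.0033, 0, 0, 0, 0.4], [0, 0, 0.0067, 0, 0, 0, 0.4], [0, 0, 0.0067, 0, 0, 0, 0.4]],
], only="wrist")

```text
wrist_force: [-5.5, -5.2, 4.4]
```

```bash
python3 st.py
```

```text
up,lev,h [-0.0006 -0.0018  0.0327] phi [-0.002 -0.003 -1.722] q6 -1.96 F [ 1.9 -4.5 -7.2] T [ 1.06  0.36 -0.04] grip 63.06267857551575 0.656194250398765 7.5
```

Emit:
jog_arm([
  [[0, 0, 0.0017, 0, 0, 0, 0.4], [0, 0, 0.0033, 0, 0, 0, 0.4], [0, 0, 0.0033, 0, 0, 0, 0.4]],
], only="wrist")

```text
wrist_force: [-14.2, -6.5, 16.4]
```

```bash
python3 st.py
```

```text
up,lev,h [-0.0005 -0.0019  0.0323] phi [-0.002 -0.004 -1.723] q6 -1.96 F [  8.   -4.  -20.7] T [1.16 1.37 0.02] grip 64.57933187484741 0.6557090532908133 7.875
```

To row units: -0.0007 m / 0.6 = -0.0012, 0.7 rad / 4 = 0.175.

Emit:
jog_arm([
  [[0, 0, -0.0012, 0, 0, 0.03, 0.4], [0, 0, -0.0012, 0, 0, 0.06, 0.4], [0, 0, -0.0012, 0, 0, 0.09, 0.4], [0, 0, -0.0012, 0, 0, 0.12, 0.4], [0, 0, -0.0012, 0, 0, 0.15, 0.4], [0, 0, -0.0012, 0, 0, 0.175, 0.4]],
], only="wrist")

```text
wrist_force: [-17.4, -11.3, 12.5]
```

```bash
python3 st.py
```

```text
up,lev,h [-0.0023 -0.0013  0.0324] phi [-0.    -0.004 -1.019] q6 -1.26 F [ -0.3 -14.  -19.7] T [ 2.78 -0.05 -0.1 ] grip 64.3483954668045 0.6559592390622436 8.625
```

Emit:
jog_arm([
  [[0, 0, 0, 0, 0, 0.03, 0.4], [0, 0, 0, 0, 0, 0.06, 0.4], [0, 0, 0, 0, 0, 0.09, 0.4], [0, 0, 0, 0, 0, 0.12, 0.4], [0, 0, 0, 0, 0, 0.15, 0.4]],
], only="wrist")

```text
wrist_force: [-24.2, -11.9, 14.8]
```

```bash
python3 st.py
```

```text
up,lev,h [-0.0032 -0.0001  0.0323] phi [ 0.002 -0.004 -0.418] q6 -0.66 F [ -9.  -17.3 -23.8] T [ 3.35 -1.65 -0.11] grip 64.92267429828644 0.6534027498502604 9.25
```

To row units: -0.002 m / 0.6 = -0.0033, -0.001 m / 0.6 = -0.0017, 0.2 rad / 4 = 0.05.

Emit:
jog_arm([
  [[-0.0017, -0.0033, -0.002, 0, 0, 0, 0.4], [-0.0017, -0.0033, -0.002, 0, 0, 0.03, 0.4], [-0.0017, -0.0033, -0.002, 0, 0, 0.05, 0.4]],
], only="wrist")

```text
wrist_force: [-12.2, -7.6, 6.6]
```

```bash
python3 st.py
```

```text
up,lev,h [-0.0035  0.0006  0.0325] phi [-0.001 -0.002 -0.219] q6 -0.47 F [ -7.8  -7.  -11.8] T [ 1.45 -1.41 -0.08] grip 63.26920688152313 0.6590397982828339 9.625
```

Emit:
jog_arm([
  [[0, 0, 0, 0, 0, 0.015, 0.4], [0, 0, 0, 0, 0, 0.03, 0.4]],
], only="wrist")

```text
wrist_force: [-12.3, -6.9, 6.8]
```

```bash
python3 st.py
```

```text
up,lev,h [-0.0034  0.0009  0.0325] phi [-0.    -0.002 -0.101] q6 -0.35 F [ -8.   -6.5 -11.8] T [ 1.2  -1.36 -0.98] grip 63.58197212219238 0.648891386744826 9.875
```

To row units: -0.06 m / 0.6 = -0.1, -0.03 m / 0.6 = -0.05, 0.04 rad / 4 = 0.01.

Emit:
jog_arm([
  [[0, 0, 0, 0, 0, 0.01, 0.4], [0, 0, 0, 0, 0, 0.01, 0.4], [0, 0, 0, 0, 0, 0.01, 0.85], [0, 0, 0, 0, 0, 0.01, 0.85], [0, 0, 0, 0, 0, 0.01, 0.85], [0.0067, 0.0017, -0.05, 0, 0, 0.01, 0.85], [0.0067, 0.0017, -0.1, 0, 0, 0.01, 0.85], [0.0067, 0.0017, -0.1, 0, 0, 0.01, 0.85], [0.0067, 0.0017, -0.1, 0, 0, 0.01, 0.85], [0.0067, 0.0017, -0.1, 0, 0, 0.01, 0.85]],
])

```text
time_s: 11.12
eef_pos: [0.5843, -0.1557, 0.1775]
eef_rot: [-0.094, 0.859, 0.461, 0.205]
wrist_force: [1.1, 0.2, -0.8]
opening: 0.849
grasp_force: 0.0
```

```bash
python3 st.py
python3 - <<'E'
from h import *
p=ctrl.camera_params("wrist");im=ctrl.camera("wrist")
P=proj(p,pt(Q,.04,0,.02)).astype(int);x0,y0=max(P[0]-130,0),max(P[1]-130,0)
print(x0,y0,[proj(p,pt(Q,0,0,h)).round(1) for h in(.046,.036,.031)],proj(p,pt(Q,.08,0,.0475)))
cv2.imwrite("pics/w3.png",cv2.resize(im[y0:y0+270,x0:x0+260],None,fx=2.2,fy=2.2,interpolation=2))
E
```

```text
up,lev,h [0.002  0.0005 0.0908] phi [-0.001  0.001 -0.06 ] q6 -0.29 F [0.4 0.8 1.1] T [-0.   -0.15 -0.04] grip 0.0 0.8486116514754848 11.125
155 50 [array([281.6, 253.2]), array([281.6, 246.2]), array([281.6, 242.9])] [290.5879618  118.44443703]
```

View pics/w3.png

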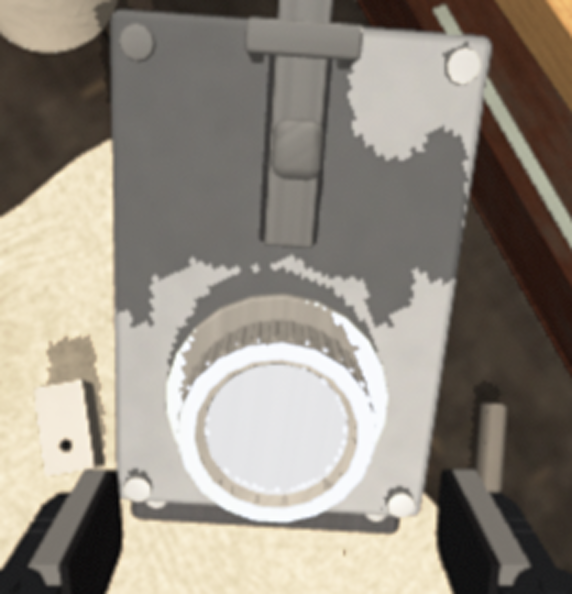

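The lens disc centre is at about (280.9,244.1), which can't tell 10 mm (locked) from 13 mm (not locked). I'll take two side views with a wide baseline.

To row units: -0.1 m / 0.6 = -0.1667, -0.05 m / 0.6 = -0.0833, 0.06 rad / 4 = 0.015.

Emit:
jog_arm([
  [[0, -0.0833, 0, 0, 0, 0.015, 0.85], [0, -0.1667, 0, 0, 0, 0.015, 0.85], [0, -0.1667, 0, 0, 0, 0.015, 0.85], [0, -0.1667, 0, 0, 0, 0.015, 0.85]],
], only="wrist")

```text
wrist_force: [0.5, -0.6, 0.3]
```

```bash
cat > cap.py <<'E'
import sys
from h import *
n=sys.argv[1];p=ctrl.camera_params("wrist");np.save(n+".npy",p);cv2.imwrite(f"pics/{n}.png",ctrl.camera("wrist"))
E
python3 cap.py s1
```

Emit:
jog_arm([
  [[0, 0.1, 0, 0, 0, 0, 0.85], [0, 0.2, 0, 0, 0, 0, 0.85], [0, 0.3, 0, 0, 0, 0, 0.85], [0, 0.3333, 0, 0, 0, 0, 0.85], [0, 0.3333, 0, 0, 0, 0, 0.85], [0, 0.3333, 0, 0, 0, 0, 0.85]],
], only="wrist")

```text
wrist_force: [-0.2, -0.2, -0.6]
```

```bash
python3 cap.py s2; python3 - <<'E'
from h import *
L=[]
for n in("s1","s2"):
    p=np.load(n+".npy",allow_pickle=True).item();im=cv2.imread(f"pics/{n}.png")
    P=proj(p,pt(Q,.0,0,.035)).astype(int);x0,y0=np.clip(P[0]-50,0,460),P[1]-50
    print(n,x0,y0,[proj(p,pt(Q,0,0,h)).round(1) for h in(.0354,.0324)])
    L.append(cv2.resize(im[y0:y0+100,x0:x0+100],None,fx=4,fy=4,interpolation=2))
cv2.imwrite("pics/ss.png",np.hstack(L))
E
```

```text
s1 382 186 [array([432.7, 236.8]), array([430.6, 235. ])]
s2 76 186 [array([126.5, 236.9]), array([128.7, 235.1])]
```

View pics/ss.png

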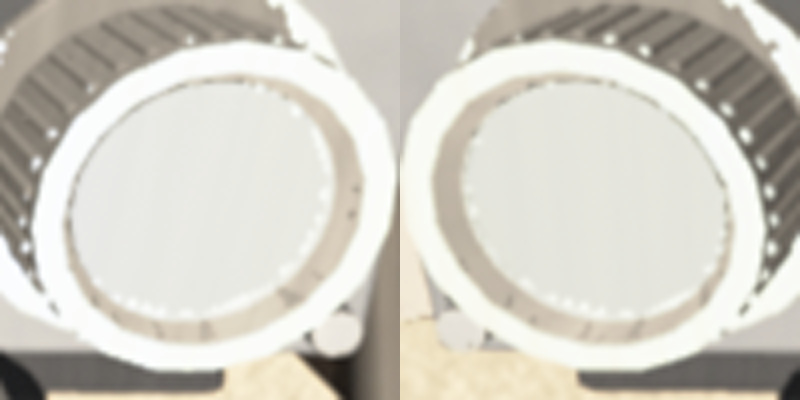

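```bash
python3 - <<'E'
from h import *
L=[]
for n in("s1","s2"):
    p=np.load(n+".npy",allow_pickle=True).item();im=cv2.imread(f"pics/{n}.png")
    P=proj(p,pt(Q,.08,0,.0475)).astype(int);x0,y0=P[0]-40,max(P[1]-40,0)
    P2=proj(p,pt(Q,0,0,.036)).astype(int);X0,Y0=min(P2[0]-50,450),P2[1]-50
    print(n,(x0,y0),(X0,Y0),[proj(p,pt(Q,.08,0,h)).round(1) for h in(.0475,.0425)],[proj(p,pt(Q,0,0,h)).round(1) for h in(.041,.036,.033)])
    L.append(cv2.resize(np.vstack([im[y0:y0+80,x0:x0+110],im[Y0:Y0+110,X0:X0+110]]),None,fx=3,fy=3,interpolation=2))
cv2.imwrite("pics/st.png",np.hstack(L))
E
```

```text
s1 (np.int64(427), np.int64(67)) (np.int64(383), np.int64(187)) [array([467.7, 107.1]), array([462.3, 107.1])] [array([436.9, 240.4]), array([433.2, 237.2]), array([431. , 235.3])]
s2 (np.int64(50), np.int64(66)) (np.int64(76), np.int64(187)) [array([ 90.5, 106.4]), array([ 96. , 106.5])] [array([122.2, 240.5]), array([126. , 237.3]), array([128.2, 235.5])]
```

View pics/st.png

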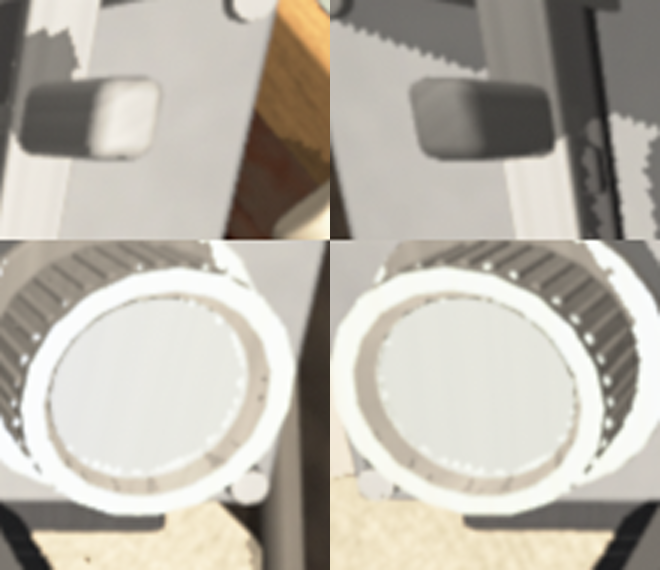

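Calibrated on the tab top (about 2 mm high in the same pair), the rim stands about 36–39 mm out of the face. That is locked: it would be 46 mm proud and 33 mm if only partly turned. Now the keeper.

```bash
python3 st.py; python3 -c "
from h import *
go(Q,.08,0,.085,0)"
```

```text
up,lev,h [-0.0037 -0.0998  0.0921] phi [-0.002  0.001 -0.   ] q6 -0.2 F [-0.3 -0.7 -0.3] T [-0.02 -0.2  -0.02] grip 0.0 0.8484288816132047 12.525
shift [ 0.0838 -0.0998  0.007 ] rot [ 0.0019 -0.0006  0.0004] q [-0.69  0.48  1.44  0.48  1.27 -0.2 ] t 12.525
```

To row units: -0.0998 m / 0.6 = -0.1663, 0.0838 m / 0.6 = 0.1397.

Emit:
jog_arm([
  [[0.07, -0.0833, 0.005, 0, 0, 0, 0.6], [0.1397, -0.1663, 0.0117, 0, 0, 0, 0.6], [0.1397, -0.1663, 0.0117, 0, 0, 0, 0.6], [0.1397, -0.1663, 0.0117, 0, 0, 0, 0.6], [0.1397, -0.1663, 0.0117, 0, 0, 0, 0.6], [0.1397, -0.1663, 0.0117, 0, 0, 0, 0.6]],
], only="wrist")

```text
wrist_force: [-0.5, 0.3, 0.0]
```

```bash
python3 -c "
from h import *
go(Q,.08,0,.041,0)"; python3 st.py
```

```text
shift [ 0.001  -0.0018  0.0443] rot [ 0.0033 -0.0004 -0.001 ] q [-0.56  0.28  1.65  0.49  1.21 -0.08] t 13.275
up,lev,h [ 0.079  -0.0016  0.0854] phi [-0.003  0.     0.001] q6 -0.08 F [-0.  -0.6 -0. ] T [-0.02 -0.26  0.  ] grip 0.0 0.6009847849910791 13.275
```

To row units: 0.044 m / 0.6 = 0.0733, 0.025 m / 0.6 = 0.0417.

Emit:
jog_arm([
  [[0.0017, -0.0028, 0, 0, 0, 0, 0.6], [0.0017, -0.0028, 0.0417, 0, 0, 0, 0.6], [0.0017, -0.0028, 0.0733, 0, 0, 0, 0.6], [0.0017, -0.0028, 0.0733, 0, 0, 0, 0.6], [0.0017, -0.0028, 0.0733, 0, 0, 0, 0.6]],
], only="wrist")

```text
wrist_force: [1.3, -0.9, -0.1]
```

```bash
python3 st.py
```

```text
up,lev,h [0.0812 0.0005 0.0416] phi [-0.003  0.001 -0.001] q6 -0.09 F [0.  1.6 0.1] T [-0.01 -0.21 -0.06] grip 0.0 0.6009750271235366 13.9
```

Emit:
jog_arm([
  [[0, 0, 0, 0, 0, 0, 0], [0, 0, 0, 0, 0, 0, 0], [0, 0, 0, 0, 0, 0, 0], [0, 0, 0, 0, 0, 0, 0], [0, 0, 0, 0, 0, 0, 0], [0, 0, 0, 0, 0, 0, 0], [0, 0, 0, 0, 0, 0, 0], [0, 0, 0, 0, 0, 0, 0]],
])

```text
time_s: 14.9
eef_pos: [0.64, -0.0816, 0.1683]
eef_rot: [-0.099, 0.872, 0.435, 0.202]
wrist_force: [-4.0, -0.2, 5.8]
opening: 0.13
grasp_force: 59.2
```

```bash
python3 st.py
```

```text
up,lev,h [0.0812 0.0006 0.0419] phi [-0.003  0.001 -0.001] q6 -0.09 F [ 0.3 -3.  -6.4] T [ 0.42 -0.34  0.07] grip 59.20016705989838 0.13007650487544356 14.9
```

To row units: -0.006 m / 0.6 = -0.01, -0.003 m / 0.6 = -0.005.

Emit:
jog_arm([
  [[0, 0, -0.005, 0, 0, 0, 0], [0, 0, -0.01, 0, 0, 0, 0], [0, 0, -0.01, 0, 0, 0, 0], [0, 0, -0.01, 0, 0, 0, 0]],
], only="wrist")

```text
wrist_force: [3.6, 0.9, -4.5]
```

```bash
python3 st.py
```

```text
up,lev,h [0.0809 0.0008 0.047 ] phi [-0.003  0.001 -0.   ] q6 -0.09 F [0.6 2.3 5.3] T [-0.48 -0.12  0.01] grip 58.39660584926605 0.12541688550043098 15.4
```

To row units: -0.012 m / 0.6 = -0.02, -0.004 m / 0.6 = -0.0067.

Emit:
jog_arm([
  [[0, 0, -0.0008, 0, 0, 0, 0], [-0.0067, 0, -0.0008, 0, 0, 0, 0], [-0.0133, 0, -0.0008, 0, 0, 0, 0], [-0.02, 0, -0.0008, 0, 0, 0, 0], [-0.02, 0, -0.0008, 0, 0, 0, 0]],
], only="wrist")

```text
wrist_force: [2.5, 0.4, -5.9]
```

```bash
python3 st.py
```

```text
up,lev,h [0.0683 0.0009 0.0477] phi [-0.003 -0.     0.   ] q6 -0.11 F [-1.   1.7  6.1] T [-0.43 -0.35 -0.  ] grip 58.3965790271759 0.1270639260807004 16.025
```

Emit:
jog_arm([
  [[-0.0067, 0, 0, 0, 0, 0, 0], [-0.0133, 0, 0, 0, 0, 0, 0], [-0.0158, 0, 0, 0, 0, 0, 0], [-0.0158, 0, 0, 0, 0, 0, 0]],
], only="wrist")

```text
wrist_force: [3.6, 3.9, -3.4]
```

```bash
python3 st.py
```

```text
up,lev,h [0.0601 0.0009 0.0479] phi [-0.003  0.002 -0.001] q6 -0.13 F [3.3 0.5 5.4] T [-0.24  0.33  0.03] grip 58.43530476093292 0.1265507164027363 16.525
```

To row units: 0.006 m / 0.6 = 0.01, 0.003 m / 0.6 = 0.005.

Emit:
jog_arm([
  [[0, 0, 0.005, 0, 0, 0, 0], [0, 0, 0.01, 0, 0, 0, 0], [0, 0, 0.01, 0, 0, 0, 0], [0, 0, 0.01, 0, 0, 0, 0]],
], only="wrist")

```text
wrist_force: [0.9, 4.0, 3.4]
```

```bash
python3 st.py
```

```text
up,lev,h [0.0602 0.0008 0.0422] phi [-0.003  0.001 -0.001] q6 -0.13 F [ 4.9 -1.7 -1.4] T [ 0.26  0.53 -0.  ] grip 59.31403577327728 0.12621831699107053 17.025
```

Keeper down (h 42.2 mm against 41.9 mm when gripped on its bed) and slid 21 mm. I'll let go and back off.

The rows are not in the units I measure in: shifts go in shares of 0.6 m and turns go in shares of 4 rad. I convert before sending: -0.11 m / 0.6 = -0.1833, -0.08 m / 0.6 = -0.1333.

Emit:
jog_arm([
  [[0, 0, 0, 0, 0, 0, 0.5], [0, 0, 0, 0, 0, 0, 0.5], [0, 0, 0, 0, 0, 0, 0.5], [0, 0, 0, 0, 0, 0, 0.5], [0, 0, -0.0667, 0, 0, 0, 0.5], [0, 0, -0.1333, 0, 0, 0, 0.5], [0.05, 0, -0.1833, 0, 0, 0, 0.5], [0.05, 0, -0.1833, 0, 0, 0, 0.5], [0.05, 0, -0.1833, 0, 0, 0, 0.5], [0.05, 0, -0.1833, 0, 0, 0, 0.5]],
])

```text
time_s: 18.27
eef_pos: [0.6143, -0.1135, 0.269]
eef_rot: [-0.1, 0.872, 0.434, 0.201]
wrist_force: [-0.0, 0.6, 0.4]
opening: 0.5
grasp_force: 0.0
```

```bash
python3 st.py
python3 - <<'E'
from h import *
p=ctrl.camera_params("wrist");im=ctrl.camera("wrist")
P=proj(p,pt(Q,.04,0,.02)).astype(int);x0,y0=max(P[0]-110,0),max(P[1]-110,0)
print(x0,y0,[(proj(p,pt(Q,a,0,h))-[x0,y0])*2.5 for a,h in((0,.036),(.059,.0475),(.059,.0535))])
cv2.imwrite("pics/w4.png",cv2.resize(im[y0:y0+220,x0:x0+220],None,fx=2.5,fy=2.5,interpolation=2))
E
```

```text
up,lev,h [0.0885 0.0019 0.1504] phi [-0.     0.     0.001] q6 -0.06 F [ 0.6 -0.3 -0.2] T [ 0.01 -0.21 -0.01] grip 0.0 0.5002513677818939 18.275
173 146 [array([275.9247461 , 392.92330798]), array([276.29356877, 262.98683191]), array([276.42605554, 271.32512449])]
```

View pics/w4.png

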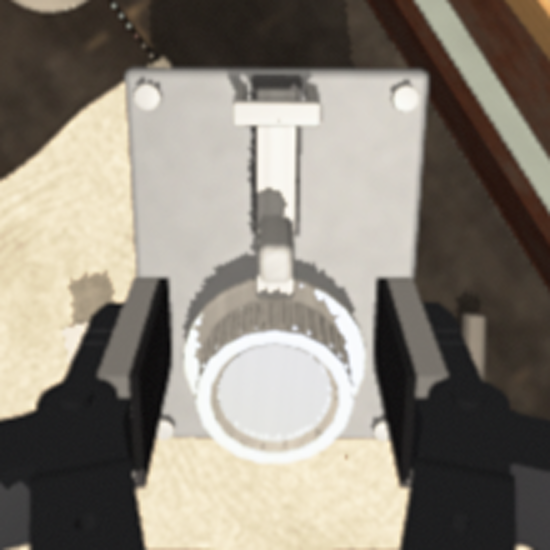

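The tab top is at (276,265); I predicted (276,263) for down and 271 for lifted. The nose lies over the flange, and the rim centre at (276,396) fits the locked height. Handing in.

```bash
python3 -c "
from bench import ctrl
print(ctrl.hand_in())"
```

```text
the job is handed in; nothing more can be done
None
```

I handed the job in at about 18 s: the ring went to its stop and measured as locked, the keeper was slid 21 mm down with its nose over the flange, and the gripper is clear. No verdict was printed.

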